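# Roll the oil bottle spout-up and clip it into its tasting cradle

### The job

The oil bottle lying on the tasting counter has its bent spout turned down, where it would drip. Roll the bottle along the counter, not lifting it before the spout is up, until the spout points straight up; then lay it in the wooden cradle and press it fully home, so that the sprung clip snaps shut over its neck with the spout still pointing up, and let go. Leave the other tableware where it is.

Things in the scene. Friction and masses are not known exactly. Their poses are not given: they have to be found in the camera images.
- bottle: white ceramic oil bottle lying on its side, about 0.36 kg. Origin on its axis, 29 mm above the counter; x runs along the axis to the neck. Cylinder of 58 mm diameter from x = -66 to +50 mm, tapering shoulder to +65, neck of 26 mm diameter to +105 mm. Its own y and z are arbitrary and turn as it rolls (see pourer for where the spout points).
- pourer: cork and bent steel spout stuck immovably in the neck; same origin and x axis as the bottle; its z axis is where the bent spout points, square to the bottle's axis. Spout from x = +112 mm to its tip at x = +132, z = +26 mm (inside the rolling radius). A brown paper label 70 mm long, wrapping 85 degrees of the body, is centred on the same side as the spout.
- neck (a point): point on the bottle's axis in the middle of the neck, 85 mm from the bottle's origin, where the clip must grip
- cradle: fixed wooden cradle, base 190 x 96 x 8 mm (x = -77 to +113). Origin on the counter under the seated bottle's origin; x points to the clip end, where the neck goes. Two 12 mm thick 90-degree V saddles at x = -52 and +36 mm (76 mm clear between them for fingers), 76 mm wide, 44 mm high. The seated bottle's axis is level, along x, 56 mm up, its origin at x = y = 0.
- clip (a point): place of neck when home: x = 85, y = 0, z = 56 mm in the cradle's frame. Clip: two upright sprung steel jaws 14 mm wide along x, 73 mm high, 16 mm gap between their rounded heads (69 mm up). The neck pushed down between them (first touch with its axis 81 mm up, about 10 N on the neck) forces them apart; they snap together above it.
- jaw_left (a joint): sprung clip jaw on the cradle's +y side: 0 = closed, grows as it is pushed outward (about 0.09 rad while the neck passes)
- jaw_right (a joint): sprung clip jaw on the cradle's -y side: 0 = closed, grows as it is pushed outward
- cups: bystander: stack of white tasting cups, 66 mm wide, 104 mm high, origin under its centre
- dish: bystander: white bowl, 130 mm wide, 35 mm high, origin under its centre
- sample: bystander: amber sample jar, 60 mm wide, 100 mm high, origin under its centre
Not all that is in view belongs to the job. Of the things that look like the cradle, take the one that is farthest from the robot's base at the start.

How it is judged:
By the outcome, as a careful person would: the job done as asked, in the order asked, and still so for the second after the job is handed in, with the robot touching nothing.
It also fails if it takes over 50 s, if anything falls off the work surface, if the arm or the gripper's body presses on something with over 40 N, if the wrist force passes 120 N, or if a joint passes its speed limit or range.

### The arm

A 6-joint arm with a two-finger parallel gripper is mounted at the origin on the work surface. World frame = base frame: x ahead of the robot, y to its left, z up, the work surface at z = 0. Lengths are in m, angles in rad, forces in N, time in s.
With the tool pointing down it reaches from about 0.35 to 0.775 m from the base axis. Payload 7.3 kg.
Tool frame: the origin (TCP) lies between the finger pads; the fingertips stand 25 mm ahead of it and the grasp point (between the pads) lies 6 mm ahead of it; z points along the fingers, y is the line along which they close (so a half turn about z gives the same grasp; the last joint's range is limited). The gripper opens to 92 mm and grips with 3 to 60 N. Pads are 19 mm wide; open, the fingers measure 130 mm over their backs; the gripper's body (75 mm by 190 mm) begins 47 mm behind the grasp point.
Start: joints at [-1.411, 0.342, 1.524, -0, 1.275, -0.146], TCP at [0.158, -0.501, 0.252] pointing down, gripper open.
Joint ranges: [-2.53, 2.53], [-0.77, 2.02], [0.04, 2.7], [-1, 4.14], [0.28, 2.66], [-3.11, 3.11]. Speed limits (rad/s): [2.57, 2.57, 3.14, 3.14, 3.14, 3.14].

### API

Orientations are given as a rotation vector (axis times angle).
In Python, from plant import arm gives the robot as it stands.
- The arm moves only by the tool play_rows, never from a script. Its argument "series" is a list of rows, each an object of numbers: "x", "y", "z": the shift along the tool's x, y, z in units of 20 cm (1.0 is 20 cm); "wx", "wy", "wz": the turn, a rotation vector about the tool's x, y, z in units of 0.5 rad (1.0 is 0.5 rad); "claw": the opening, from 0 (shut) to 1 (fully open). A call has 1 to 10 rows; each row is the pose to reach, as a shift and turn from the pose commanded when the call began, along the tool's axes at that moment; what a row does not reach only later rows make up. A row lasts 1/10 s, in which the tool goes at most 50 mm and 8.59 degrees, less where a joint would pass 70% of its speed; a pose out of reach is approached as far as the arm can. A call with a number of a shift or a turn outside -1 to 1 is refused whole. A call with a gripper value outside its range is refused whole. The fingers move at their own pace and stop on an object; "force" is the grip in N (left out, the last holds). Time passes only in rows, so rows that repeat a pose let the fingers close. It gives the time, the measured TCP pose, the force, the opening and the grip force at its end, in the units of the state.
- arm.get_state(): the state, without advancing time (a new reading comes with each control period).
- arm.grab_frame(name): name is "scene" or "top" or "wrist"; returns a dict with "pixels" (420x560x3 uint8, red, green, blue), "depth" (420x560 float32, m along the optical axis (not along the pixel's ray), 0 where there is no reading), "fx", "fy", "cx", "cy" (pixels), "camera_from_world" (4x4, takes a point from world to camera coordinates). Camera axes: x right, y down, z forward; pixel columns grow to the right and rows downward; lengths in m; the calibration is good to about 2 mm. A picture is of the moment at which its call begins.
- arm.finish_job(): hands the job in; it is judged then, once.
Trained networks look in a picture, given as the dict that the camera call returned (one of the last four; its "shot" number tells which), for a name from the list of things; names that differ only in an ending like _2 or _b are one class to them, and where a whole thing is asked for, a point or a joint stands for the part that bears it (a point fixed in the world has none). Each returns a list of dicts, best first, with "p" (0 to 1); they miss things now and then, are a little off and sometimes report something else, mostly with a low value. They report only what shows in the picture. A call takes as long as a camera call. They do not tell look-alikes from the thing itself.
- arm.spot_in(picture, target): "location" ([x, y, z] in m, in world coordinates, good to about 4 mm: the middle of the surface that is visible of it).
- arm.tip_of(picture, target): "location" ([x, y, z] in m, in world coordinates, good to about 4 mm: a listed point, or the origin of a listed thing).
The state is a dict: "time": time; "q": joint angles; "joint_velocities": joint speeds; "tau": joint torques, N m; "eef_pos": TCP position; "eef_rot": TCP orientation; "wrist_force": force on the tool from outside, world axes, zero at the start; "torque": the same for the moment, N m; "opening": finger opening in m; "grasp_force": force on a finger pad.
Only numpy, scipy, OpenCV 4.12 (cv2) and the standard library are available. Lean on these libraries where they do the work, as an engineer would, in place of code of your own. Each camera call takes 0.05 s, during which the arm holds its last target. There are 200 camera calls.

## Working session

There is one attempt and no reset: what is moved stays moved. The work goes in short steps, Python scripts to look and compute and a tool call to move; the robot and the scene stay as the last step left them, time stands still between calls to the robot, and variables do not carry over. Pictures are saved under pics/ and viewed, at most 10 in all, crops included, and the job is handed in when it is done.

Besides the shell and the picture viewer there is one more tool, called in YAML: its name, and indented under it one key for each argument. play_rows: Moves the arm, as the interface text tells. Shifts and turns lie within -1 to 1; 1 stands for 20 cm of shift or 0.5 rad of turn. Its arguments: {"type":"object","properties":{"series":{"type":"array","items":{"type":"object","properties":{"x":{"type":"number"},"y":{"type":"number"},"z":{"type":"number"},"wx":{"type":"number"},"wy":{"type":"number"},"wz":{"type":"number"},"claw":{"type":"number"}}}},"force":{"type":"number"}},"required":["series"]}

```bash
mkdir -p pics; ls; cat > h.py <<'E'
import numpy as np, cv2
from plant import arm
from scipy.spatial.transform import Rotation as R
def save(f,n,crop=None,s=1):
    im=f["pixels"][:,:,::-1]
    if crop: im=im[crop[1]:crop[3],crop[0]:crop[2]]
    cv2.imwrite("pics/"+n,cv2.resize(im,None,fx=s,fy=s,interpolation=cv2.INTER_CUBIC))
def pix(f,p):
    c=f["camera_from_world"]@np.append(p,1); return np.round([f["fx"]*c[0]/c[2]+f["cx"],f["fy"]*c[1]/c[2]+f["cy"]],0)
def cloud(f):
    d=f["depth"]; v,u=np.indices(d.shape)
    P=np.stack([(u-f["cx"])*d/f["fx"],(v-f["cy"])*d/f["fy"],d,np.ones_like(d)],-1)
    W=P@np.linalg.inv(f["camera_from_world"]).T
    W=W[...,:3]; W[d==0]=np.nan; return W
E
python3 - <<'E'
from h import *
np.set_printoptions(precision=3,suppress=True)
fs={}
for n in("scene","top"):
    f=arm.grab_frame(n); fs[n]=f; save(f,n+"0.png",s=1.4)
    for t in("bottle","pourer","neck","cradle","clip","cups","dish","sample"):
        for fn in("tip_of","spot_in"):
            print(n,t,fn,[(np.round(r["location"],3).tolist(),round(r["p"],2),pix(f,r["location"]).tolist()) for r in getattr(arm,fn)(f,t)][:3])
print(arm.get_state()["eef_rot"],arm.get_state()["time"])
E
```

```text
pics
scene bottle tip_of [([0.448, -0.213, 0.033], 0.61, [243.0, 161.0])]
scene bottle spot_in [([0.465, -0.2, 0.042], 0.59, [239.0, 164.0]), ([0.561, 0.158, 0.05], 0.56, [291.0, 276.0])]
scene pourer tip_of [([0.447, -0.212, 0.031], 0.55, [243.0, 161.0])]
scene pourer spot_in [([0.758, -0.161, 0.093], 0.65, [135.0, 210.0]), ([0.552, -0.221, 0.026], 0.49, [208.0, 177.0])]
scene neck tip_of [([0.533, -0.226, 0.031], 0.68, [213.0, 172.0])]
scene neck spot_in [([0.466, -0.198, 0.045], 0.61, [239.0, 163.0])]
scene cradle tip_of [([0.155, -0.31, 0.001], 0.76, [307.0, 112.0]), ([0.471, 0.151, -0.008], 0.63, [321.0, 266.0]), ([0.185, 0.298, 0.003], 0.56, [458.0, 246.0])]
scene cradle spot_in [([0.187, -0.296, 0.01], 0.98, [301.0, 116.0]), ([0.503, 0.154, 0.002], 0.94, [311.0, 272.0]), ([0.224, 0.303, 0.011], 0.79, [449.0, 253.0])]
scene clip tip_of [([0.556, 0.14, 0.059], 0.71, [288.0, 266.0]), ([0.277, 0.287, 0.055], 0.7, [433.0, 249.0]), ([0.238, -0.308, 0.055], 0.61, [285.0, 108.0])]
scene clip spot_in [([0.187, -0.3, 0.008], 0.83, [300.0, 116.0]), ([0.23, 0.302, 0.01], 0.81, [447.0, 255
[... 1538 characters left out ...]
, 0.059], 0.89, [163.0, 282.0]), ([0.242, -0.307, 0.058], 0.88, [397.0, 297.0]), ([0.556, 0.138, 0.059], 0.72, [223.0, 172.0])]
top clip spot_in [([0.174, -0.309, 0.01], 0.96, [393.0, 321.0]), ([0.488, 0.152, 0.011], 0.6, [221.0, 199.0])]
top cups tip_of [([0.754, -0.181, -0.0], 0.96, [344.0, 106.0]), ([0.554, 0.142, 0.06], 0.47, [222.0, 172.0])]
top cups spot_in [([0.745, -0.174, 0.104], 0.68, [348.0, 95.0])]
top dish tip_of [([0.773, 0.179, -0.0], 0.82, [214.0, 97.0])]
top dish spot_in [([0.784, 0.182, 0.019], 0.93, [212.0, 91.0])]
top sample tip_of [([0.768, -0.006, 0.004], 0.89, [280.0, 100.0])]
top sample spot_in [([0.751, -0.003, 0.104], 0.77, [279.0, 92.0])]
[ 3.105  0.479 -0.   ] 1.7
```

View pics/top0.png

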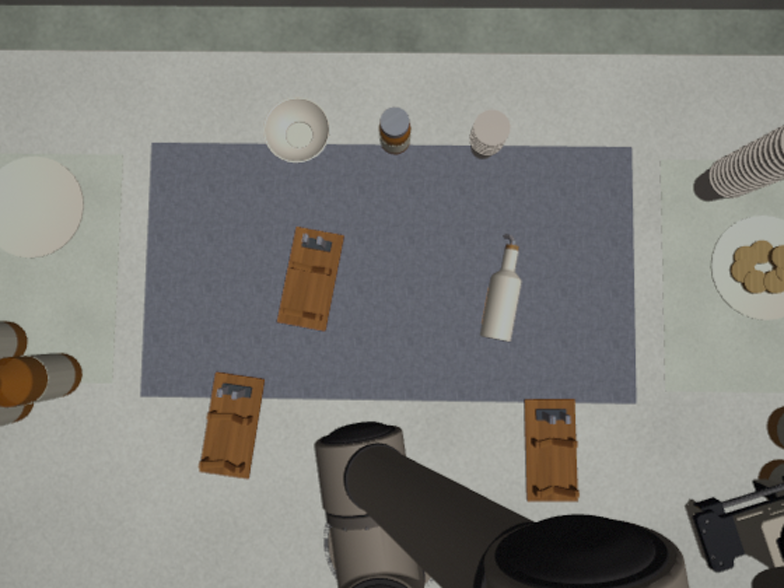

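View pics/scene0.png

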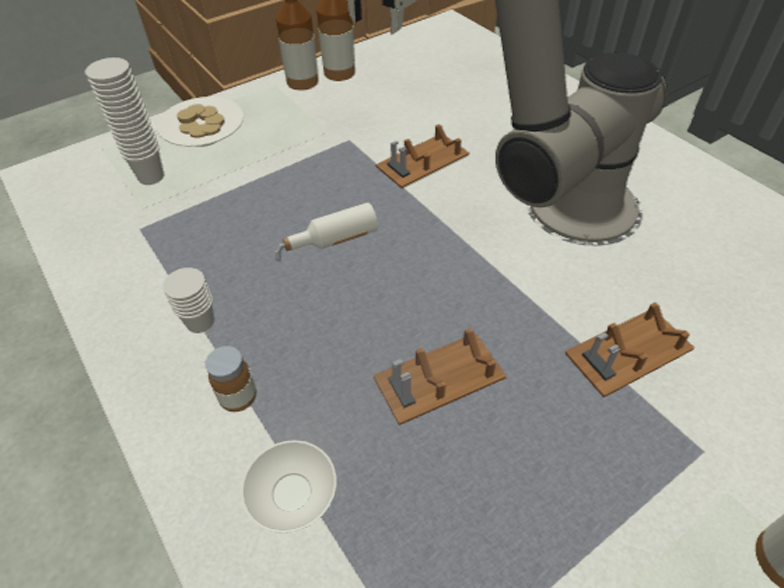

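The top image shows the bottle at about (502,290) in the enlarged picture, with its spout tip (506,237) bent toward +y and down. Three look-alike cradles stand at (310,280), (232,425) and (551,450). Their distances from the base are about 0.50, 0.35 and 0.35 m, so the one on the mat at (310,280) is farthest and is the one meant. I'll measure it and confirm in a crop.

```bash
cat >> h.py <<'E'
def bottle(f,c=(0.445,-0.215),ya=-0.13,verbose=True):
    "axis origin(xy), yaw from depth; label & spout angle (0=up, + toward +y side)"
    W=cloud(f); rgb=f["pixels"].astype(float)
    c=np.array(c,float)
    for _ in range(6):
        a=np.array([np.cos(ya),np.sin(ya)]); n=np.array([-a[1],a[0]])
        d=W[...,:2]-c; s=d@a; t=d@n; z=W[...,2]
        m=(s>-.06)&(s<.045)&(abs(t)<.04)&(z>.012)&(z<.075)
        P=np.c_[s[m],t[m],z[m]]
        from scipy.optimize import least_squares
        g=least_squares(lambda p:np.hypot(P[:,1]-p[0]-p[1]*P[:,0],P[:,2]-p[2])-.029,[0,0,.029],loss="soft_l1",f_scale=.001).x
        c=c+n*g[0]; ya+=g[1]
    a=np.array([np.cos(ya),np.sin(ya)]); n=np.array([-a[1],a[0]])
    d=W[...,:2]-c; s=d@a; t=d@n
    m=(abs(t)<.029)&(z>.012)&(s>-.12)&(s<.08)
    b=np.nanpercentile(s[m&(s<.05)],.5)
    c=c+a*(b+.066); s=s-(b+.066)
    th=np.degrees(np.arctan2(t,z-g[2]))
    sp=(s>.116)&(s<.15)&(abs(t)<.035)&(z>.004)&(z<.07)
    lab=(s>-.03)&(s<.03)&(abs(t)<.034)&(z>.006)&(z<.08)&(rgb[...,0]-rgb[...,2]>35)
    T=th[lab]
    print("bottle",c.round(4),"yaw",round(ya,4),"zaxis",g[2].round(4),"end",b.round(3),"npts",m.sum(),
      "label n",lab.sum(),np.percentile(T,[2,50,98]).round(0) if lab.sum() else "")
    if sp.sum(): print("  spout n",sp.sum(),"t,z max",np.c_[s,][0].shape, [ (round(s[i],3),round(t[i],3),round(z[i],3)) for i in list(zip(*np.where(sp)))[::max(1,sp.sum()//8)]])
    return c,ya,g[2]
E
python3 - <<'E'
from h import *
for n in("scene","top"):
    f=arm.grab_frame(n); bottle(f)
    W=cloud(f); z=W[...,2]; c=np.array([.487,.152])
    m=(np.hypot(W[...,0]-c[0],W[...,1]-c[1])<.13)&(z>.004)&(z<.085)
    rgb=f["pixels"].astype(float); 
    P=W[m][:,:2]; r=cv2.minAreaRect((P*1000).astype(np.float32)); print(n,"rect",np.round(r[0]),np.round(r[1]),round(r[2],1))
    for lo,hi in((.034,.046),(.06,.08)):
        q=W[m&(z>lo)&(z<hi)]
        _,lbl,ctr=cv2.kmeans(q[:,:2].astype(np.float32),4 if lo<.05 else 2,None,(3,50,1e-4),5,2)
        print(lo,len(q),ctr.round(3).tolist(),q[:,2].max().round(3))
    if n=="top":
        a=f["pixels"][150:245,185:260,::-1]; b=f["pixels"][150:260,330:390,::-1]
        h=540; A=cv2.resize(a,None,fx=5,fy=5,interpolation=3); B=cv2.resize(b,None,fx=4.318,fy=4.318,interpolation=3)
        cv2.imwrite("pics/crop1.png",np.hstack([A,B[:A.shape[0]]]))
E
```

```text
bottle [ 0.4476 -0.2132] yaw -0.1807 zaxis 0.0288 end -0.064 npts 1012 label n 38 [ 92. 103. 114.]
  spout n 44 t,z max (560,) [(np.float64(0.119), np.float64(0.001), np.float64(0.035)), (np.float64(0.124), np.float64(0.004), np.float64(0.033)), (np.float64(0.122), np.float64(0.006), np.float64(0.03)), (np.float64(0.131), np.float64(0.005), np.float64(0.026)), (np.float64(0.129), np.float64(0.008), np.float64(0.024)), (np.float64(0.125), np.float64(0.013), np.float64(0.024)), (np.float64(0.133), np.float64(0.008), np.float64(0.015)), (np.float64(0.13), np.float64(0.016), np.float64(0.017)), (np.float64(0.133), np.float64(0.01), np.float64(0.005))]
scene rect [487. 149.] [242. 239.] 71.1
0.034 245 [[0.5299999713897705, 0.17299999296665192], [0.4189999997615814, 0.13600000739097595], [0.5189999938011169, 0.12200000137090683], [0.4300000071525574, 0.19499999284744263]] 0.046
0.06 84 [[0.5619999766349792, 0.1550000011920929], [0.5569999814033508, 0.12800000607967377]] 0.076
bottle [ 0.4448 -0.2129] yaw -0.1836 zaxis 0.0298 end -0.067 npts 1141 label n 0 
  spout n 67 t,z max (560,) [(np.
[... 153 characters left out ...]
np.float64(0.014)), (np.float64(0.14), np.float64(-0.014), np.float64(0.004)), (np.float64(0.129), np.float64(0.008), np.float64(0.024)), (np.float64(0.126), np.float64(0.004), np.float64(0.033)), (np.float64(0.124), np.float64(0.001), np.float64(0.033)), (np.float64(0.121), np.float64(0.002), np.float64(0.03)), (np.float64(0.117), np.float64(-0.003), np.float64(0.033))]
top rect [486. 150.] [250. 252.] 45.7
0.034 133 [[0.4259999990463257, 0.1899999976158142], [0.5099999904632568, 0.11999999731779099], [0.4169999957084656, 0.13600000739097595], [0.5170000195503235, 0.17299999296665192]] 0.046
0.06 52 [[0.5540000200271606, 0.12600000202655792], [0.5590000152587891, 0.15199999511241913]] 0.076
```

View pics/crop1.png

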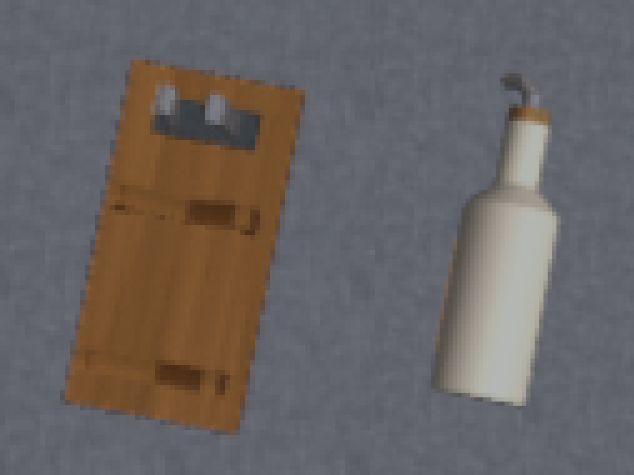

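The crop shows the mat cradle with its clip jaws at the top, (165,98) and (215,108), and the bottle with the spout bent to +y. The spout tip and the label edge (92° to past 114°) put the spout about 132° from up, toward +y. Rolling toward -y will therefore raise it.

```bash
cat >> h.py <<'E'
def go(*targets):
    "targets (x,y,z,yaw[,pitch about tool y]) of TCP pointing down -> rows relative to the present pose"
    s=arm.get_state(); p=np.array(s["eef_pos"]); r=R.from_rotvec(s["eef_rot"])
    print("t",round(s["time"],2),"pos",p.round(4),"F",np.round(s["wrist_force"],1),"open",round(s["opening"],4))
    for t in targets:
        d=r.inv().apply(np.array(t[:3])-p)/.2
        w=(r.inv()*(R.from_euler("z",t[3])*R.from_euler("x",np.pi))).as_rotvec()/.5
        print(t,"xyz",d.round(3),"w",w.round(3))
E
python3 -c "
from h import *
go((0.30,-0.35,0.25,-0.182),(0.446,-0.20,0.25,-0.182))"
```

```text
t 1.8 pos [ 0.1581 -0.5007  0.2517] F [-0.  -0.2 -0.1] open 0.0919
(0.3, -0.35, 0.25, -0.182) xyz [ 0.904 -0.505  0.009] w [ 0.    -0.     0.976]
(0.446, -0.2, 0.25, -0.182) xyz [ 1.825 -1.     0.009] w [ 0.    -0.     0.976]
```

play_rows:
  series:
    - {"x": 0.2, "y": -0.11, "z": 0, "wz": 0.2, "claw": 0}
    - {"x": 0.4, "y": -0.22, "z": 0, "wz": 0.45}
    - {"x": 0.6, "y": -0.33, "z": 0, "wz": 0.7}
    - {"x": 0.8, "y": -0.44, "z": 0, "wz": 0.9}
    - {"x": 0.904, "y": -0.505, "z": 0.01, "wz": 0.976}
    - {"x": 0.904, "y": -0.505, "z": 0.01, "wz": 0.976}
  force: 20

```text
schema error: expected keys x, y, z, wx, wy, wz, claw
```

```bash
python3 -c "
from h import *
go((0.43,-0.21,0.25,-0.182),(0.446,-0.20,0.25,-0.182))"
```

```text
t 1.8 pos [ 0.1581 -0.5007  0.2517] F [-0.  -0.2 -0.1] open 0.0919
(0.43, -0.21, 0.25, -0.182) xyz [ 1.734 -0.977  0.009] w [ 0.    -0.     0.976]
(0.446, -0.2, 0.25, -0.182) xyz [ 1.825 -1.     0.009] w [ 0.    -0.     0.976]
```

play_rows:
  series:
    - {"x": 0.2, "y": -0.11, "z": 0, "wx": 0, "wy": 0, "wz": 0.2, "claw": 0}
    - {"x": 0.4, "y": -0.22, "z": 0, "wx": 0, "wy": 0, "wz": 0.45, "claw": 0}
    - {"x": 0.6, "y": -0.33, "z": 0, "wx": 0, "wy": 0, "wz": 0.7, "claw": 0}
    - {"x": 0.8, "y": -0.44, "z": 0, "wx": 0, "wy": 0, "wz": 0.9, "claw": 0}
    - {"x": 0.904, "y": -0.505, "z": 0.01, "wx": 0, "wy": 0, "wz": 0.976, "claw": 0}
    - {"x": 0.904, "y": -0.505, "z": 0.01, "wx": 0, "wy": 0, "wz": 0.976, "claw": 0}
  force: 20

```text
time: 2.4
eef_pos: [0.3016, -0.3476, 0.2498]
eef_rot: [-3.128, 0.281, -0.0]
wrist_force: [0.2, 0.4, 0.0]
opening: 0.0487
grasp_force: 0.0
```

```bash
python3 -c "
from h import *
go((0.44,-0.2,0.25,-0.182),(0.436,-0.20,0.16,-0.182))"
```

```text
t 2.4 pos [ 0.3016 -0.3476  0.2498] F [0.2 0.4 0. ] open 0.0487
(0.44, -0.2, 0.25, -0.182) xyz [ 0.549 -0.849 -0.   ] w [-0.001 -0.001  0.006]
(0.436, -0.2, 0.16, -0.182) xyz [ 0.53  -0.845  0.45 ] w [-0.001 -0.001  0.006]
```

play_rows:
  series:
    - {"x": 0.14, "y": -0.21, "z": 0, "wx": 0, "wy": 0, "wz": 0.006, "claw": 0}
    - {"x": 0.27, "y": -0.42, "z": 0, "wx": 0, "wy": 0, "wz": 0.006, "claw": 0}
    - {"x": 0.41, "y": -0.63, "z": 0, "wx": 0, "wy": 0, "wz": 0.006, "claw": 0}
    - {"x": 0.53, "y": -0.8, "z": 0, "wx": 0, "wy": 0, "wz": 0.006, "claw": 0}
    - {"x": 0.55, "y": -0.85, "z": 0, "wx": 0, "wy": 0, "wz": 0.006, "claw": 0}
    - {"x": 0.55, "y": -0.85, "z": 0, "wx": 0, "wy": 0, "wz": 0.006, "claw": 0}

```text
time: 3.0
eef_pos: [0.4394, -0.2023, 0.2496]
eef_rot: [3.128, -0.286, -0.001]
wrist_force: [-0.7, -1.0, 0.1]
opening: 0.0021
grasp_force: 0.0
```

```bash
python3 - <<'E'
from h import *
f=arm.grab_frame("wrist"); save(f,"w1.png"); c,ya,z=bottle(f)
print("gripper z in view:",np.linalg.inv(f["camera_from_world"])[:3,3].round(3))
a=np.array([np.cos(ya),np.sin(ya)]); n=np.array([-a[1],a[0]])
p=c+a*-.008+n*.014
go((*p,.10,ya),(*p,.0815,ya))
E
```

```text
bottle [ 0.4509 -0.2135] yaw -0.1832 zaxis 0.0292 end -0.06 npts 46014 label n 0 
  spout n 222 t,z max (560,) [(np.float64(0.13), np.float64(0.015), np.float64(0.014)), (np.float64(0.128), np.float64(0.016), np.float64(0.014)), (np.float64(0.125), np.float64(0.006), np.float64(0.028)), (np.float64(0.125), np.float64(0.014), np.float64(0.019)), (np.float64(0.123), np.float64(0.005), np.float64(0.029)), (np.float64(0.123), np.float64(0.016), np.float64(0.013)), (np.float64(0.12), np.float64(0.007), np.float64(0.027)), (np.float64(0.118), np.float64(0.006), np.float64(0.031)), (np.float64(0.116), np.float64(0.002), np.float64(0.033))]
gripper z in view: [ 0.518 -0.217  0.383]
t 3.05 pos [ 0.4387 -0.2032  0.2496] F [ 0.1 -0.7  0. ] open 0.0008
(np.float64(0.44557433326863993), np.float64(-0.19824447945308094), 0.1, np.float64(-0.18316261086469934)) xyz [ 0.03  -0.031  0.748] w [ 0.001  0.001 -0.001]
(np.float64(0.44557433326863993), np.float64(-0.19824447945308094), 0.0815, np.float64(-0.18316261086469934)) xyz [ 0.03  -0.031  0.84 ] w [ 0.001  0.001 -0.001]
```

View pics/w1.png

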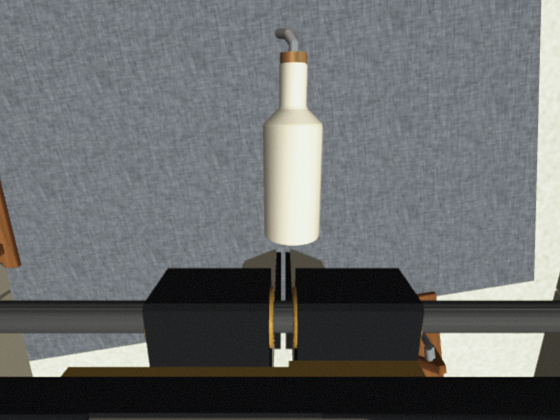

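The wrist view shows the bottle straight ahead, with its body at (263–322, 110–243) and its spout tip at (280,33). The shut fingers appear at (245–325, 250–268). I'll check the fingertip width from depth before pressing.

```bash
python3 - <<'E'
from h import *
f=arm.grab_frame("wrist"); s=arm.get_state(); r=R.from_rotvec(s["eef_rot"]); W=cloud(f)
for v in(250,255,262,275,300):
    for u in(240,248,256,264,272,278,283,288,294,302,312,320,328):
        print(u,v,(r.inv().apply(W[v,u]-s["eef_pos"])*1000).round(0).tolist(),f["pixels"][v,u].tolist(),end="; ")
    print()
E
```

```text
240 250 [-87.0, -50.0, 248.0] [117, 123, 128]; 248 250 [-87.0, -41.0, 249.0] [120, 126, 131]; 256 250 [-87.0, -32.0, 248.0] [121, 127, 130]; 264 250 [-87.0, -22.0, 249.0] [123, 128, 133]; 272 250 [-87.0, -13.0, 249.0] [101, 101, 97]; 278 250 [-87.0, -6.0, 249.0] [127, 131, 138]; 283 250 [-87.0, -0.0, 248.0] [109, 114, 120]; 288 250 [-87.0, 5.0, 250.0] [117, 120, 122]; 294 250 [-87.0, 12.0, 249.0] [99, 99, 99]; 302 250 [-87.0, 22.0, 249.0] [115, 121, 125]; 312 250 [-86.0, 33.0, 247.0] [124, 128, 132]; 320 250 [-87.0, 43.0, 248.0] [113, 117, 121]; 328 250 [-87.0, 52.0, 249.0] [126, 132, 136]; 
240 255 [-94.0, -51.0, 249.0] [124, 129, 135]; 248 255 [-93.0, -41.0, 247.0] [124, 128, 133]; 256 255 [-93.0, -32.0, 248.0] [120, 122, 126]; 264 255 [11.0, -9.0, 17.0] [79, 76, 65]; 272 255 [11.0, -6.0, 18.0] [79, 76, 64]; 278 255 [10.0, -3.0, 21.0] [19, 17, 15]; 283 255 [-93.0, -0.0, 248.0] [124, 129, 134]; 288 255 [9.0, 2.0, 22.0] [24, 23, 22]; 294 255 [12.0, 5.0, 17.0] [84, 79, 68]; 302 255 [11.0, 8.0, 18.0] [80, 77, 65]; 312 255 [-94.0, 34.0, 250.0] [117, 123, 127]; 320 255 [-94.0, 43.0, 250.
[... 999 characters left out ...]
 [36.0, 4.0, -50.0] [15, 17, 17]; 312 275 [36.0, 7.0, -50.0] [13, 11, 14]; 320 275 [37.0, 9.0, -50.0] [11, 10, 10]; 328 275 [37.0, 11.0, -51.0] [14, 15, 16]; 
240 300 [36.0, -10.0, -62.0] [11, 13, 11]; 248 300 [36.0, -8.0, -62.0] [11, 11, 10]; 256 300 [36.0, -7.0, -62.0] [9, 10, 11]; 264 300 [37.0, -5.0, -62.0] [12, 12, 13]; 272 300 [34.0, -3.0, -59.0] [121, 92, 45]; 278 300 [10.0, -2.0, -18.0] [17, 19, 20]; 283 300 [-153.0, -0.0, 249.0] [70, 71, 77]; 288 300 [10.0, 1.0, -18.0] [20, 18, 20]; 294 300 [34.0, 2.0, -58.0] [78, 59, 29]; 302 300 [37.0, 4.0, -63.0] [16, 14, 18]; 312 300 [36.0, 6.0, -62.0] [10, 10, 8]; 320 300 [37.0, 8.0, -63.0] [15, 15, 14]; 328 300 [36.0, 10.0, -62.0] [7, 11, 11];
```

The fingertips taper to about ±7 mm along their closing line, but they are about 20 mm wide across it. I'll turn the tool 90° so both half-open tips sit along the bottle and stroke it from above.

play_rows:
  series:
    - {"x": 0, "y": 0, "z": 0.05, "wx": 0, "wy": 0, "wz": -0.3, "claw": 0.65}
    - {"x": 0, "y": 0, "z": 0.1, "wx": 0, "wy": 0, "wz": -0.6, "claw": 0.65}
    - {"x": 0, "y": 0, "z": 0.15, "wx": 0, "wy": 0, "wz": -0.9, "claw": 0.65}
    - {"x": 0, "y": 0, "z": 0.2, "wx": 0, "wy": 0, "wz": -1, "claw": 0.65}

```text
time: 3.5
eef_pos: [0.4379, -0.2045, 0.2094]
eef_rot: [3.102, 0.496, -0.0]
wrist_force: [-0.2, 1.0, -0.4]
opening: 0.028
grasp_force: 0.0
```

play_rows:
  series:
    - {"x": 0, "y": 0, "z": 0.05, "wx": 0, "wy": 0, "wz": -0.3, "claw": 0.65}
    - {"x": 0, "y": 0, "z": 0.1, "wx": 0, "wy": 0, "wz": -0.6, "claw": 0.65}
    - {"x": 0, "y": 0, "z": 0.15, "wx": 0, "wy": 0, "wz": -0.9, "claw": 0.65}
    - {"x": 0, "y": 0, "z": 0.2, "wx": 0, "wy": 0, "wz": -1, "claw": 0.65}

```text
time: 3.9
eef_pos: [0.4379, -0.2046, 0.1694]
eef_rot: [2.883, 1.248, -0.001]
wrist_force: [-0.7, -0.0, 0.4]
opening: 0.0581
grasp_force: 0.0
```

play_rows:
  series:
    - {"x": 0, "y": 0, "z": 0.05, "wx": 0, "wy": 0, "wz": -0.3, "claw": 0.65}
    - {"x": 0, "y": 0, "z": 0.1, "wx": 0, "wy": 0, "wz": -0.6, "claw": 0.65}
    - {"x": 0, "y": 0, "z": 0.15, "wx": 0, "wy": 0, "wz": -0.9, "claw": 0.65}
    - {"x": 0, "y": 0, "z": 0.2, "wx": 0, "wy": 0, "wz": -1, "claw": 0.65}

```text
time: 4.3
eef_pos: [0.438, -0.2046, 0.1294]
eef_rot: [2.484, 1.922, -0.001]
wrist_force: [-0.6, -0.3, 0.2]
opening: 0.0596
grasp_force: 0.0
```

```bash
cat >> h.py <<'E'
def at(c,ya,s,t):
    a=np.array([np.cos(ya),np.sin(ya)]); n=np.array([-a[1],a[0]]); return np.round(np.array(c)+a*s+n*t,4)
E
python3 - <<'E'
from h import *
c=(.446,-.2133); ya=-.183; p=at(c,ya,-.008,.008)
go((*p,.10,ya+np.pi/2),(*p,.084,ya+np.pi/2),(*p,.081,ya+np.pi/2)); print(arm.get_state()["q"])
E
```

```text
t 4.3 pos [ 0.438  -0.2046  0.1294] F [-0.6 -0.3  0.2] open 0.0596
(np.float64(0.4396), np.float64(-0.204), 0.1, 1.3877963267948965) xyz [0.005 0.007 0.147] w [-0.     0.001 -0.141]
(np.float64(0.4396), np.float64(-0.204), 0.084, 1.3877963267948965) xyz [0.005 0.007 0.227] w [-0.     0.001 -0.141]
(np.float64(0.4396), np.float64(-0.204), 0.081, 1.3877963267948965) xyz [0.005 0.007 0.242] w [-0.     0.001 -0.141]
[-5.95421324e-01  4.09092749e-01  1.80464648e+00 -7.03481806e-04
  9.27639918e-01 -3.41346296e-01]
```

play_rows:
  series:
    - {"x": 0.005, "y": 0.007, "z": 0.147, "wx": 0, "wy": 0, "wz": -0.14, "claw": 0.65}
    - {"x": 0.005, "y": 0.007, "z": 0.2, "wx": 0, "wy": 0, "wz": -0.14, "claw": 0.65}
    - {"x": 0.005, "y": 0.007, "z": 0.227, "wx": 0, "wy": 0, "wz": -0.14, "claw": 0.65}
    - {"x": 0.005, "y": 0.007, "z": 0.232, "wx": 0, "wy": 0, "wz": -0.14, "claw": 0.65}
    - {"x": 0.005, "y": 0.007, "z": 0.237, "wx": 0, "wy": 0, "wz": -0.14, "claw": 0.65}

```text
time: 4.8
eef_pos: [0.4408, -0.2027, 0.083]
eef_rot: [2.419, 2.003, 0.0]
wrist_force: [-2.6, 0.8, 5.9]
opening: 0.0595
grasp_force: 2.8
```

play_rows:
  series:
    - {"x": -0.03, "y": 0, "z": 0.004, "wx": 0, "wy": 0, "wz": 0, "claw": 0.65}
    - {"x": -0.06, "y": 0, "z": 0.004, "wx": 0, "wy": 0, "wz": 0, "claw": 0.65}
    - {"x": -0.09, "y": 0, "z": 0.004, "wx": 0, "wy": 0, "wz": 0, "claw": 0.65}
    - {"x": -0.12, "y": 0, "z": 0.004, "wx": 0, "wy": 0, "wz": 0, "claw": 0.65}
    - {"x": -0.15, "y": 0, "z": 0.004, "wx": 0, "wy": 0, "wz": 0, "claw": 0.65}
    - {"x": -0.16, "y": 0, "z": 0.004, "wx": 0, "wy": 0, "wz": 0, "claw": 0.65}
    - {"x": -0.16, "y": 0, "z": 0.004, "wx": 0, "wy": 0, "wz": 0, "claw": 0.65}

```text
time: 5.5
eef_pos: [0.4349, -0.2343, 0.083]
eef_rot: [2.417, 2.004, -0.0]
wrist_force: [-3.0, 1.7, 7.7]
opening: 0.0598
grasp_force: 3.9
```

```bash
python3 - <<'E'
from h import *
go()
f=arm.grab_frame("scene"); c,ya,_=bottle(f,(.443,-.23),-.183)
f=arm.grab_frame("wrist"); c,ya,_=bottle(f,(.443,-.23),-.183); save(f,"w2.png")
E
```

```text
t 5.5 pos [ 0.4349 -0.2343  0.083 ] F [-3.   1.7  7.7] open 0.0598
bottle [ 0.412  -0.2228] yaw -0.1812 zaxis 0.0291 end -0.098 npts 4395 label n 92 [ 67.  86. 116.]
  spout n 128 t,z max (560,) [(np.float64(0.119), np.float64(-0.007), np.float64(0.04)), (np.float64(0.139), np.float64(-0.005), np.float64(0.04)), (np.float64(0.131), np.float64(0.005), np.float64(0.041)), (np.float64(0.125), np.float64(0.008), np.float64(0.038)), (np.float64(0.147), np.float64(-0.001), np.float64(0.032)), (np.float64(0.144), np.float64(0.006), np.float64(0.034)), (np.float64(0.14), np.float64(0.011), np.float64(0.032)), (np.float64(0.131), np.float64(0.013), np.float64(0.026))]
bottle [ 0.4233 -0.2251] yaw -0.1834 zaxis 0.0292 end -0.086 npts 89401 label n 1167 [66. 73. 91.]
  spout n 2090 t,z max (560,) [(np.float64(0.15), np.float64(0.023), np.float64(0.02)), (np.float64(0.12), np.float64(0.013), np.float64(0.028)), (np.float64(0.13), np.float64(0.011), np.float64(0.034)), (np.float64(0.142), np.float64(0.007), np.float64(0.03)), (np.float64(0.14), np.float64(0.004), np.float64(0.03)), (np.float64(0.122), np.float64(0.005), np.float64(0.042)), (np.float64(0.128), np.float64(0.002), np.float64(0.042)), (np.float64(0.126), np.float64(-0.003), np.float64(0.043)), (np.float64(0.122), np.float64(-0.01), np.float64(0.037))]
```

View pics/w2.png

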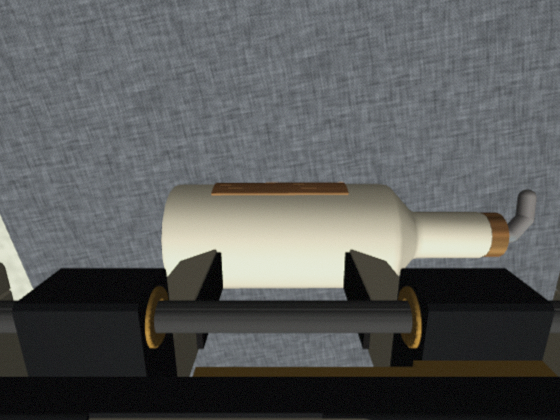

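The view shows the label's upper edge risen to (280,188) and the spout tip at (528,195) pointing sideways. The bottle moved 15.7 mm (31°), so it rolled without slip. I'll repeat the strokes.

play_rows:
  series:
    - {"x": 0, "y": 0, "z": -0.04, "wx": 0, "wy": 0, "wz": 0, "claw": 0.65}
    - {"x": 0.08, "y": 0, "z": -0.04, "wx": 0, "wy": 0, "wz": 0, "claw": 0.65}
    - {"x": 0.08, "y": 0, "z": -0.01, "wx": 0, "wy": 0, "wz": 0, "claw": 0.65}
    - {"x": 0.08, "y": 0, "z": 0, "wx": 0, "wy": 0, "wz": 0, "claw": 0.65}
    - {"x": 0.05, "y": 0, "z": 0, "wx": 0, "wy": 0, "wz": 0, "claw": 0.65}
    - {"x": 0.02, "y": 0, "z": 0, "wx": 0, "wy": 0, "wz": 0, "claw": 0.65}
    - {"x": -0.01, "y": 0, "z": 0, "wx": 0, "wy": 0, "wz": 0, "claw": 0.65}
    - {"x": -0.05, "y": 0, "z": 0, "wx": 0, "wy": 0, "wz": 0, "claw": 0.65}
    - {"x": -0.08, "y": 0, "z": 0, "wx": 0, "wy": 0, "wz": 0, "claw": 0.65}
    - {"x": -0.08, "y": 0, "z": 0, "wx": 0, "wy": 0, "wz": 0, "claw": 0.65}

```text
time: 6.6
eef_pos: [0.432, -0.2503, 0.0828]
eef_rot: [2.416, 2.004, -0.001]
wrist_force: [-3.8, 0.3, 17.9]
opening: 0.0597
grasp_force: 8.9
```

play_rows:
  series:
    - {"x": 0, "y": 0, "z": -0.04, "wx": 0, "wy": 0, "wz": 0, "claw": 0.65}
    - {"x": 0.08, "y": 0, "z": -0.04, "wx": 0, "wy": 0, "wz": 0, "claw": 0.65}
    - {"x": 0.08, "y": 0, "z": -0.01, "wx": 0, "wy": 0, "wz": 0, "claw": 0.65}
    - {"x": 0.08, "y": 0, "z": 0, "wx": 0, "wy": 0, "wz": 0, "claw": 0.65}
    - {"x": 0.05, "y": 0, "z": 0, "wx": 0, "wy": 0, "wz": 0, "claw": 0.65}
    - {"x": 0.02, "y": 0, "z": 0, "wx": 0, "wy": 0, "wz": 0, "claw": 0.65}
    - {"x": -0.01, "y": 0, "z": 0, "wx": 0, "wy": 0, "wz": 0, "claw": 0.65}
    - {"x": -0.05, "y": 0, "z": 0, "wx": 0, "wy": 0, "wz": 0, "claw": 0.65}
    - {"x": -0.08, "y": 0, "z": 0, "wx": 0, "wy": 0, "wz": 0, "claw": 0.65}
    - {"x": -0.08, "y": 0, "z": 0, "wx": 0, "wy": 0, "wz": 0, "claw": 0.65}

```text
time: 7.6
eef_pos: [0.4288, -0.2658, 0.0828]
eef_rot: [2.416, 2.005, -0.001]
wrist_force: [-5.6, 0.7, 22.5]
opening: 0.0597
grasp_force: 10.8
```

```bash
python3 - <<'E'
from h import *
go()
p=at((.443,-.23),-.183,0,-.032)
for k in("scene","wrist"):
    f=arm.grab_frame(k); c,ya,_=bottle(f,p,-.183); print("t from start",(-np.sin(ya)*(c-[.446,-.2133])[0]+np.cos(ya)*(c-[.446,-.2133])[1]).round(4))
E
```

```text
t 7.6 pos [ 0.4288 -0.2658  0.0828] F [-5.6  0.7 22.5] open 0.0597
bottle [ 0.4057 -0.2562] yaw -0.1823 zaxis 0.03 end -0.098 npts 4042 label n 215 [ 2. 46. 86.]
  spout n 119 t,z max (560,) [(np.float64(0.116), np.float64(-0.007), np.float64(0.04)), (np.float64(0.14), np.float64(-0.005), np.float64(0.04)), (np.float64(0.136), np.float64(0.003), np.float64(0.042)), (np.float64(0.133), np.float64(0.009), np.float64(0.042)), (np.float64(0.128), np.float64(0.008), np.float64(0.035)), (np.float64(0.126), np.float64(0.012), np.float64(0.034)), (np.float64(0.124), np.float64(0.012), np.float64(0.03)), (np.float64(0.122), np.float64(0.011), np.float64(0.025)), (np.float64(0.139), np.float64(0.009), np.float64(0.022))]
t from start -0.0495
bottle [ 0.4169 -0.258 ] yaw -0.1842 zaxis 0.0297 end -0.087 npts 85232 label n 7762 [ 1. 34. 82.]
  spout n 2187 t,z max (560,) [(np.float64(0.15), np.float64(0.018), np.float64(0.042)), (np.float64(0.13), np.float64(0.011), np.float64(0.035)), (np.float64(0.124), np.float64(0.009), np.float64(0.037)), (np.float64(0.117), np.float64(0.008), np.float64(0.039)), (np.float64(0.147), np.float64(0.007), np.float64(0.042)), (np.float64(0.119), np.float64(0.004), np.float64(0.04)), (np.float64(0.117), np.float64(0.002), np.float64(0.042)), (np.float64(0.12), np.float64(-0.003), np.float64(0.042)), (np.float64(0.12), np.float64(-0.011), np.float64(0.037))]
t from start -0.0493
```

play_rows:
  series:
    - {"x": 0, "y": 0, "z": -0.04, "wx": 0, "wy": 0, "wz": 0, "claw": 0.65}
    - {"x": 0.07, "y": 0, "z": -0.04, "wx": 0, "wy": 0, "wz": 0, "claw": 0.65}
    - {"x": 0.07, "y": 0, "z": -0.01, "wx": 0, "wy": 0, "wz": 0, "claw": 0.65}
    - {"x": 0.07, "y": 0, "z": -0.004, "wx": 0, "wy": 0, "wz": 0, "claw": 0.65}
    - {"x": 0.045, "y": 0, "z": -0.004, "wx": 0, "wy": 0, "wz": 0, "claw": 0.65}
    - {"x": 0.02, "y": 0, "z": -0.004, "wx": 0, "wy": 0, "wz": 0, "claw": 0.65}
    - {"x": -0.005, "y": 0, "z": -0.004, "wx": 0, "wy": 0, "wz": 0, "claw": 0.65}
    - {"x": -0.03, "y": 0, "z": -0.004, "wx": 0, "wy": 0, "wz": 0, "claw": 0.65}
    - {"x": -0.04, "y": 0, "z": -0.004, "wx": 0, "wy": 0, "wz": 0, "claw": 0.65}
    - {"x": -0.04, "y": 0, "z": -0.004, "wx": 0, "wy": 0, "wz": 0, "claw": 0.65}

```text
time: 8.7
eef_pos: [0.4273, -0.2731, 0.0829]
eef_rot: [2.417, 2.006, -0.001]
wrist_force: [-4.3, -0.0, 16.5]
opening: 0.0597
grasp_force: 8.1
```

```bash
python3 - <<'E'
from h import *
go()
p=at((.446,-.2133),-.183,0,-.06)
for k in("scene","wrist"):
    f=arm.grab_frame(k); c,ya,_=bottle(f,p,-.183); print("t from start",(-np.sin(ya)*(c-[.446,-.2133])[0]+np.cos(ya)*(c-[.446,-.2133])[1]).round(4))
E
```

```text
t 8.7 pos [ 0.4273 -0.2731  0.0829] F [-4.3 -0.  16.5] open 0.0597
bottle [ 0.403  -0.2678] yaw -0.1796 zaxis 0.0301 end -0.098 npts 3546 label n 180 [-19.  32.  64.]
  spout n 116 t,z max (560,) [(np.float64(0.122), np.float64(-0.005), np.float64(0.041)), (np.float64(0.132), np.float64(0.0), np.float64(0.042)), (np.float64(0.129), np.float64(0.007), np.float64(0.043)), (np.float64(0.124), np.float64(0.009), np.float64(0.039)), (np.float64(0.12), np.float64(0.012), np.float64(0.036)), (np.float64(0.121), np.float64(0.014), np.float64(0.034)), (np.float64(0.118), np.float64(0.012), np.float64(0.028)), (np.float64(0.116), np.float64(0.011), np.float64(0.023)), (np.float64(0.136), np.float64(0.011), np.float64(0.024))]
t from start -0.0613
bottle [ 0.4145 -0.2699] yaw -0.1839 zaxis 0.03 end -0.087 npts 75339 label n 8366 [-21.  24.  65.]
  spout n 2187 t,z max (560,) [(np.float64(0.117), np.float64(0.013), np.float64(0.028)), (np.float64(0.118), np.float64(0.011), np.float64(0.037)), (np.float64(0.148), np.float64(0.01), np.float64(0.045)), (np.float64(0.131), np.float64(0.006), np.float64(0.039)), (np.float64(0.146), np.float64(0.006), np.float64(0.044)), (np.float64(0.123), np.float64(0.003), np.float64(0.042)), (np.float64(0.143), np.float64(-0.001), np.float64(0.038)), (np.float64(0.131), np.float64(-0.002), np.float64(0.042)), (np.float64(0.132), np.float64(-0.01), np.float64(0.036))]
t from start -0.0614
```

play_rows:
  series:
    - {"x": 0, "y": 0, "z": -0.04, "wx": 0, "wy": 0, "wz": 0, "claw": 0.65}
    - {"x": 0.055, "y": 0, "z": -0.04, "wx": 0, "wy": 0, "wz": 0, "claw": 0.65}
    - {"x": 0.055, "y": 0, "z": -0.01, "wx": 0, "wy": 0, "wz": 0, "claw": 0.65}
    - {"x": 0.055, "y": 0, "z": 0, "wx": 0, "wy": 0, "wz": 0, "claw": 0.65}
    - {"x": 0.03, "y": 0, "z": 0, "wx": 0, "wy": 0, "wz": 0, "claw": 0.65}
    - {"x": 0.005, "y": 0, "z": 0, "wx": 0, "wy": 0, "wz": 0, "claw": 0.65}
    - {"x": -0.02, "y": 0, "z": 0, "wx": 0, "wy": 0, "wz": 0, "claw": 0.65}
    - {"x": -0.04, "y": 0, "z": 0, "wx": 0, "wy": 0, "wz": 0, "claw": 0.65}
    - {"x": -0.047, "y": 0, "z": 0, "wx": 0, "wy": 0, "wz": 0, "claw": 0.65}
    - {"x": -0.047, "y": 0, "z": 0, "wx": 0, "wy": 0, "wz": 0, "claw": 0.65}

```text
time: 9.8
eef_pos: [0.4255, -0.2825, 0.0829]
eef_rot: [2.417, 2.006, -0.001]
wrist_force: [-4.0, 0.7, 14.7]
opening: 0.0595
grasp_force: 7.4
```

```bash
python3 - <<'E'
from h import *
go()
p=at((.446,-.2133),-.183,0,-.071)
for k in("scene","wrist"):
    f=arm.grab_frame(k); c,ya,_=bottle(f,p,-.183); print("t from start",(-np.sin(ya)*(c-[.446,-.2133])[0]+np.cos(ya)*(c-[.446,-.2133])[1]).round(4))
    W=cloud(f); d=W[...,:2]-p; a=np.array([np.cos(ya),np.sin(ya)]); n=np.array([-a[1],a[0]])
    t=(W[...,:2]-c)@n; s=d@a; z=W[...,2]; m=(s>.11)&(s<.15)&(abs(t)<.03)&(z>.046)&(z<.07)
    print(k,m.sum(),"tip t",np.percentile(t[m],[5,50,95]).round(4),"s",np.median(s[m]).round(4),"z",z[m].max().round(4))
save(f,"w3.png")
E
```

```text
t 9.8 pos [ 0.4255 -0.2825  0.0829] F [-4.   0.7 14.7] open 0.0595
bottle [ 0.4009 -0.2785] yaw -0.1854 zaxis 0.03 end -0.098 npts 3325 label n 128 [-26.  20.  44.]
  spout n 120 t,z max (560,) [(np.float64(0.119), np.float64(-0.003), np.float64(0.043)), (np.float64(0.116), np.float64(0.006), np.float64(0.042)), (np.float64(0.14), np.float64(-0.0), np.float64(0.039)), (np.float64(0.134), np.float64(0.007), np.float64(0.04)), (np.float64(0.129), np.float64(0.009), np.float64(0.035)), (np.float64(0.125), np.float64(0.012), np.float64(0.032)), (np.float64(0.121), np.float64(0.013), np.float64(0.028)), (np.float64(0.145), np.float64(0.008), np.float64(0.026))]
t from start -0.0724
scene 11 tip t [0.0012 0.0034 0.0052] s 0.1312 z 0.0562
bottle [ 0.4125 -0.281 ] yaw -0.1839 zaxis 0.0301 end -0.087 npts 70312 label n 7390 [-40.  12.  45.]
  spout n 2122 t,z max (560,) [(np.float64(0.117), np.float64(0.013), np.float64(0.027)), (np.float64(0.132), np.float64(0.011), np.float64(0.036)), (np.float64(0.142), np.float64(0.005), np.float64(0.032)), (np.float64(0.146), np.float64(0.004), np.float64(0.037)), (np.float64(0.117), np.float64(0.003), np.float64(0.042)), (np.float64(0.148), np.float64(0.003), np.float64(0.045)), (np.float64(0.147), np.float64(-0.002), np.float64(0.04)), (np.float64(0.12), np.float64(-0.003), np.float64(0.042)), (np.float64(0.149), np.float64(-0.003), np.float64(0.053))]
t from start -0.0727
wrist 357 tip t [-0.0024  0.0019  0.0048] s 0.1283 z 0.0556
```

View pics/w3.png

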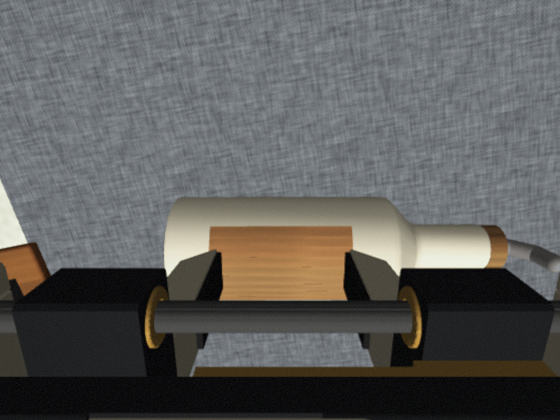

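The view shows the label facing up and centred at about 2.5°, with the spout at (540,255) pointing up toward the camera. I'll nudge it slightly, lift off and turn the gripper back.

play_rows:
  series:
    - {"x": -0.006, "y": 0, "z": 0, "wx": 0, "wy": 0, "wz": 0, "claw": 0.65}
    - {"x": -0.012, "y": 0, "z": 0, "wx": 0, "wy": 0, "wz": 0, "claw": 0.65}
    - {"x": -0.012, "y": 0, "z": 0, "wx": 0, "wy": 0, "wz": 0, "claw": 0.65}
    - {"x": -0.012, "y": 0, "z": -0.06, "wx": 0, "wy": 0, "wz": 0, "claw": 0.65}
    - {"x": -0.012, "y": 0, "z": -0.25, "wx": 0, "wy": 0, "wz": 0.1, "claw": 1}
    - {"x": -0.012, "y": 0, "z": -0.4, "wx": 0, "wy": 0, "wz": 0.4, "claw": 1}
    - {"x": -0.012, "y": 0, "z": -0.5, "wx": 0, "wy": 0, "wz": 0.7, "claw": 1}
    - {"x": -0.012, "y": 0, "z": -0.5, "wx": 0, "wy": 0, "wz": 1, "claw": 1}

```text
time: 10.7
eef_pos: [0.4263, -0.2851, 0.1849]
eef_rot: [2.839, 1.335, 0.003]
wrist_force: [0.3, 0.5, -0.1]
opening: 0.0871
grasp_force: 0.0
```

play_rows:
  series:
    - {"x": 0, "y": 0, "z": 0, "wx": 0, "wy": 0, "wz": 0.3, "claw": 1}
    - {"x": 0, "y": 0, "z": 0, "wx": 0, "wy": 0, "wz": 0.6, "claw": 1}
    - {"x": 0, "y": 0, "z": 0, "wx": 0, "wy": 0, "wz": 0.9, "claw": 1}
    - {"x": 0, "y": 0, "z": 0, "wx": 0, "wy": 0, "wz": 1, "claw": 1}

```text
time: 11.1
eef_pos: [0.4251, -0.284, 0.1818]
eef_rot: [-3.084, -0.594, 0.001]
wrist_force: [-1.2, -0.1, 0.6]
opening: 0.092
grasp_force: 0.0
```

play_rows:
  series:
    - {"x": 0, "y": 0, "z": 0, "wx": 0, "wy": 0, "wz": 0.3, "claw": 1}
    - {"x": 0, "y": 0, "z": 0, "wx": 0, "wy": 0, "wz": 0.6, "claw": 1}
    - {"x": 0, "y": 0, "z": 0, "wx": 0, "wy": 0, "wz": 0.9, "claw": 1}
    - {"x": 0, "y": 0, "z": 0, "wx": 0, "wy": 0, "wz": 1, "claw": 1}

```text
time: 11.5
eef_pos: [0.4251, -0.284, 0.1818]
eef_rot: [-3.135, 0.188, 0.001]
wrist_force: [0.6, -0.5, -0.7]
opening: 0.0917
grasp_force: 0.0
```

```bash
python3 - <<'E'
from h import *
p0=at((.446,-.2133),-.183,0,-.073); print(p0)
for k in("scene","top","wrist"):
    f=arm.grab_frame(k); c,ya,_=bottle(f,p0,-.183)
    W=cloud(f); a=np.array([np.cos(ya),np.sin(ya)]); n=np.array([-a[1],a[0]])
    t=(W[...,:2]-c)@n; s=(W[...,:2]-p0)@a; z=W[...,2]; m=(s>.11)&(s<.15)&(abs(t)<.03)&(z>.046)&(z<.07)
    if m.sum(): print(k,m.sum(),"tip t",np.percentile(t[m],[5,50,95]).round(4),"s",np.median(s[m]).round(4),"z",z[m].max().round(4))
    m=(s>.11)&(abs(s)<.2)&(abs(t)<.03)&(z>.02); print("smax",np.percentile(s[m],[98]) if m.sum() else "")
save(f,"w4.png"); p=at(c,ya,0,0)
q=p0*0
for X in [at(p0,-.183,.010,0)]: go((*X,.10,-.183),(*X,.025,-.183))
E
```

```text
[ 0.4327 -0.2851]
bottle [ 0.4351 -0.2855] yaw -0.1813 zaxis 0.0295 end -0.064 npts 1814 label n 190 [-30.  17.  42.]
  spout n 39 t,z max (560,) [(np.float64(0.13), np.float64(-0.001), np.float64(0.056)), (np.float64(0.128), np.float64(0.002), np.float64(0.054)), (np.float64(0.129), np.float64(0.004), np.float64(0.053)), (np.float64(0.127), np.float64(0.003), np.float64(0.047)), (np.float64(0.128), np.float64(0.003), np.float64(0.043)), (np.float64(0.129), np.float64(0.004), np.float64(0.042)), (np.float64(0.118), np.float64(0.002), np.float64(0.035)), (np.float64(0.121), np.float64(0.004), np.float64(0.034)), (np.float64(0.119), np.float64(0.003), np.float64(0.03)), (np.float64(0.131), np.float64(0.009), np.float64(0.006))]
scene 13 tip t [-0.0023  0.0016  0.0044] s 0.1322 z 0.056
smax [0.13520659]
bottle [ 0.3807 -0.2755] yaw -0.189 zaxis 0.0299 end -0.119 npts 4534 label n 35 [-46. -14.  31.]
  spout n 148 t,z max (560,) [(np.float64(0.149), np.float64(0.013), np.float64(0.038)), (np.float64(0.144), np.float64(0.005), np.float64(0.044)), (np.float64(0.14), np.float64(0.024), np.f
[... 762 characters left out ...]
t64(0.125), np.float64(0.002), np.float64(0.05)), (np.float64(0.124), np.float64(0.002), np.float64(0.045)), (np.float64(0.123), np.float64(0.003), np.float64(0.039)), (np.float64(0.121), np.float64(0.004), np.float64(0.035)), (np.float64(0.118), np.float64(0.004), np.float64(0.033)), (np.float64(0.116), np.float64(-0.0), np.float64(0.033))]
wrist 201 tip t [-0.0042 -0.0004  0.0033] s 0.1299 z 0.0559
smax [0.13394038]
t 11.65 pos [ 0.4251 -0.2841  0.1819] F [-0.1  0.1  0.3] open 0.0916
(np.float64(0.4425), np.float64(-0.2869), 0.1, -0.183) xyz [0.088 0.004 0.409] w [-0.001  0.002  0.139]
(np.float64(0.4425), np.float64(-0.2869), 0.025, -0.183) xyz [0.089 0.004 0.784] w [-0.001  0.002  0.139]
```

View pics/w4.png

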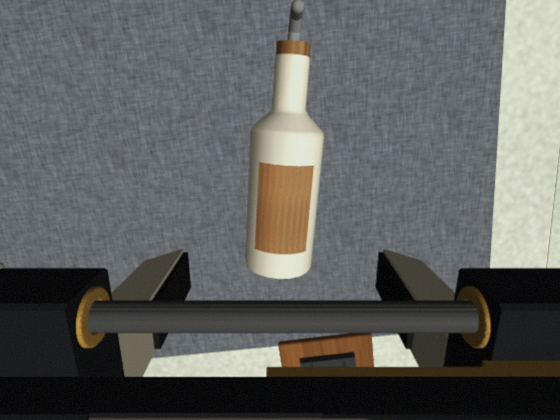

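The wrist view shows the spout up at (296,12) and the label spanning -45° to +41° about the top, so it is upright within 2°. I'll grasp it 10 mm ahead of the origin.

play_rows:
  series:
    - {"x": 0.088, "y": 0.004, "z": 0.2, "wx": 0, "wy": 0, "wz": 0.139, "claw": 1}
    - {"x": 0.088, "y": 0.004, "z": 0.4, "wx": 0, "wy": 0, "wz": 0.139, "claw": 1}
    - {"x": 0.088, "y": 0.004, "z": 0.55, "wx": 0, "wy": 0, "wz": 0.139, "claw": 1}
    - {"x": 0.088, "y": 0.004, "z": 0.68, "wx": 0, "wy": 0, "wz": 0.139, "claw": 1}
    - {"x": 0.088, "y": 0.004, "z": 0.73, "wx": 0, "wy": 0, "wz": 0.139, "claw": 1}
    - {"x": 0.088, "y": 0.004, "z": 0.73, "wx": 0, "wy": 0, "wz": 0.139, "claw": 1}
  force: 60

```text
time: 12.25
eef_pos: [0.442, -0.2867, 0.0352]
eef_rot: [-3.127, 0.288, 0.004]
wrist_force: [0.3, -0.3, 0.5]
opening: 0.0919
grasp_force: 0.0
```

play_rows:
  series:
    - {"x": 0, "y": 0, "z": 0, "wx": 0, "wy": 0, "wz": 0, "claw": 0.5}
    - {"x": 0, "y": 0, "z": 0, "wx": 0, "wy": 0, "wz": 0, "claw": 0.5}
    - {"x": 0, "y": 0, "z": 0, "wx": 0, "wy": 0, "wz": 0, "claw": 0.5}
    - {"x": 0, "y": 0, "z": 0, "wx": 0, "wy": 0, "wz": 0, "claw": 0.4}
    - {"x": 0, "y": 0, "z": 0, "wx": 0, "wy": 0, "wz": 0, "claw": 0.4}

```text
time: 12.75
eef_pos: [0.4428, -0.2873, 0.0369]
eef_rot: [3.128, -0.29, 0.001]
wrist_force: [-0.2, -0.6, 3.0]
opening: 0.057
grasp_force: 60.1
```

```bash
python3 - <<'E'
from h import *
f=arm.grab_frame("scene"); p0=np.array((.433,-.2852)); c,ya,_=bottle(f,p0,-.183)
W=cloud(f); a=np.array([np.cos(ya),np.sin(ya)]); n=np.array([-a[1],a[0]])
t=(W[...,:2]-c)@n; s=(W[...,:2]-p0)@a; z=W[...,2]; m=(s>.11)&(s<.15)&(abs(t)<.03)&(z>.046)&(z<.07)
print(m.sum(),"tip t",np.percentile(t[m],[5,50,95]).round(4),"s",np.median(s[m]).round(4),"z",z[m].max().round(4))
go((.443,-.2869,.15,-.18),(0.36,0,.2,-.18))
E
```

```text
bottle [ 0.4345 -0.2859] yaw -0.1877 zaxis 0.0292 end -0.064 npts 1515 label n 0 
  spout n 42 t,z max (560,) [(np.float64(0.13), np.float64(-0.001), np.float64(0.055)), (np.float64(0.134), np.float64(0.001), np.float64(0.051)), (np.float64(0.13), np.float64(0.003), np.float64(0.047)), (np.float64(0.128), np.float64(0.002), np.float64(0.042)), (np.float64(0.128), np.float64(0.002), np.float64(0.038)), (np.float64(0.129), np.float64(0.003), np.float64(0.036)), (np.float64(0.117), np.float64(0.006), np.float64(0.033)), (np.float64(0.137), np.float64(-0.029), np.float64(0.004)), (np.float64(0.14), np.float64(0.017), np.float64(0.004))]
11 tip t [-0.0009  0.0027  0.0065] s 0.1318 z 0.0558
t 12.8 pos [ 0.4428 -0.2873  0.0369] F [0.4 1.2 3.9] open 0.057
(0.443, -0.2869, 0.15, -0.18) xyz [ 0.001 -0.002 -0.566] w [ 0.001 -0.002 -0.009]
(0.36, 0, 0.2, -0.18) xyz [-0.67  -1.336 -0.817] w [ 0.001 -0.002 -0.009]
```

play_rows:
  series:
    - {"x": 0, "y": 0, "z": -0.1, "wx": 0, "wy": 0, "wz": 0, "claw": 0.4}
    - {"x": 0, "y": 0, "z": -0.25, "wx": 0, "wy": 0, "wz": 0, "claw": 0.4}
    - {"x": 0, "y": 0, "z": -0.4, "wx": 0, "wy": 0, "wz": 0, "claw": 0.4}
    - {"x": 0, "y": -0.1, "z": -0.55, "wx": 0, "wy": 0, "wz": 0, "claw": 0.4}
    - {"x": 0, "y": -0.25, "z": -0.62, "wx": 0, "wy": 0, "wz": 0, "claw": 0.4}
    - {"x": -0.05, "y": -0.45, "z": -0.62, "wx": 0, "wy": 0, "wz": 0, "claw": 0.4}
    - {"x": -0.1, "y": -0.65, "z": -0.62, "wx": 0, "wy": 0, "wz": 0, "claw": 0.4}
    - {"x": -0.1, "y": -0.85, "z": -0.62, "wx": 0, "wy": 0, "wz": 0, "claw": 0.4}
    - {"x": -0.1, "y": -1, "z": -0.62, "wx": 0, "wy": 0, "wz": 0, "claw": 0.4}

```text
time: 13.7
eef_pos: [0.4589, -0.0847, 0.16]
eef_rot: [-3.128, 0.289, 0.002]
wrist_force: [-0.3, -1.2, -4.3]
opening: 0.0571
grasp_force: 60.0
```

play_rows:
  series:
    - {"x": -0.02, "y": -0.2, "z": 0, "wx": 0, "wy": 0, "wz": 0, "claw": 0.4}
    - {"x": -0.04, "y": -0.4, "z": 0, "wx": 0, "wy": 0, "wz": 0, "claw": 0.4}
    - {"x": -0.06, "y": -0.6, "z": 0, "wx": 0, "wy": 0, "wz": 0, "claw": 0.4}
    - {"x": -0.08, "y": -0.75, "z": 0, "wx": 0, "wy": 0, "wz": 0, "claw": 0.4}
    - {"x": -0.08, "y": -0.8, "z": 0, "wx": 0, "wy": 0, "wz": 0, "claw": 0.4}
    - {"x": -0.08, "y": -0.8, "z": 0, "wx": 0, "wy": 0, "wz": 0, "claw": 0.4}

```text
time: 14.3
eef_pos: [0.473, 0.0743, 0.1599]
eef_rot: [3.128, -0.286, -0.001]
wrist_force: [-0.1, -0.7, -3.6]
opening: 0.0571
grasp_force: 60.0
```

```bash
python3 - <<'E'
from h import *
s=arm.get_state(); r=R.from_rotvec(s["eef_rot"]); go((.483,.153,.16,-.177))
for k in("scene","top","wrist"):
    f=arm.grab_frame(k); W=cloud(f)
    if k=="wrist": save(f,"w5.png")
    for t in("cradle","clip","neck","bottle"): print(k,t,[(np.round(q["location"],4).tolist(),round(q["p"],2)) for q in arm.tip_of(f,t) if abs(q["location"][0]-.5)<.12 and abs(q["location"][1]-.15)<.1])
    z=W[...,2]; m=(np.hypot(W[...,0]-.558,W[...,1]-.14)<.045)&(z>.05)&(z<.08)
    q=W[m]
    if len(q)>5:
        _,l,ctr=cv2.kmeans(q[:,:2].astype(np.float32),2,None,(3,50,1e-5),5,2); print("jaws",len(q),ctr.round(4).tolist())
    m=(np.hypot(W[...,0]-.475,W[...,1]-.155)<.15)&(z>.004)&(z<.013); q=W[m][:,:2]
    # base edges in cradle frame
    ya=-.177; a=np.array([np.cos(ya),np.sin(ya)]); n=np.array([-a[1],a[0]]); d=q-[.473,.155]
    print("base s",np.percentile(d@a,[.5,99.5]).round(4),"t",np.percentile(d@n,[.5,99.5]).round(4),len(q))
E
```

```text
t 14.3 pos [0.473  0.0743 0.1599] F [-0.1 -0.7 -3.6] open 0.0571
(0.483, 0.153, 0.16, -0.177) xyz [-0.022 -0.396 -0.001] w [ 0.001  0.002 -0.01 ]
scene cradle [([0.4728, 0.1483, -0.0067], 0.86)]
scene clip [([0.5592, 0.1419, 0.0578], 0.61)]
scene neck [([0.5483, 0.0637, 0.1525], 0.72)]
scene bottle [([0.4606, 0.0758, 0.1544], 0.83), ([0.545, 0.0634, 0.15], 0.69)]
jaws 112 [[0.5576000213623047, 0.1266999989748001], [0.5619999766349792, 0.1550000011920929]]
base s [-0.0968  0.1163] t [-0.1036  0.1125] 2530
top cradle [([0.4759, 0.1556, -0.0048], 0.65)]
top clip []
top neck [([0.4595, 0.0677, 0.1534], 0.24)]
top bottle [([0.4622, 0.0705, 0.1544], 0.68)]
base s [-0.1189  0.1396] t [-0.1369  0.1433] 640
wrist cradle [([0.4726, 0.1566, -0.0027], 0.62)]
wrist clip [([0.5544, 0.1392, 0.0532], 0.92)]
wrist neck [([0.5489, 0.0605, 0.1525], 0.6)]
wrist bottle [([0.4617, 0.074, 0.1547], 0.6), ([0.4635, 0.0797, 0.1567], 0.53)]
jaws 1025 [[0.5552999973297119, 0.12489999830722809], [0.5601000189781189, 0.15160000324249268]]
base s [-0.0447  0.1136] t [-0.0477  0.0469] 15330
```

View pics/w5.png

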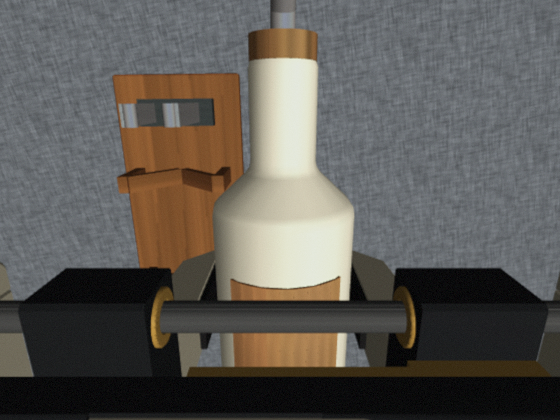

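```bash
python3 - <<'E'
from h import *
f=arm.grab_frame("wrist"); W=cloud(f); z=W[...,2]
ya=-.177; c=np.array([.473,.155]); a=np.array([np.cos(ya),np.sin(ya)]); n=np.array([-a[1],a[0]])
s=(W[...,:2]-c)@a; t=(W[...,:2]-c)@n
m=(z>.0045)&(z<.012)&(abs(t)<.06)&(s<.13)&(s>-.05)
L=[];Rr=[];T=[]
for b in np.arange(-.04,.11,.005):
    q=m&(s>b)&(s<b+.005)
    if q.sum()>50: L.append((b+.0025,t[q].max())); Rr.append((b+.0025,t[q].min()))
for b in np.arange(-.04,.04,.005):
    q=m&(t>b)&(t<b+.005)
    if q.sum()>50: T.append((b+.0025,s[q].max()))
for x in(L,Rr,T): x=np.array(x); print(np.round(np.median(x[:,1]),4),np.polyfit(x[:,0],x[:,1],1).round(4),x.round(4)[:,1].tolist())
go((*at(c,ya,.009,0),.16,ya))
E
```

```text
0.0474 [0.0061 0.0464] [0.0472, 0.0467, 0.0474, 0.0474, 0.0473, 0.0471, 0.047, 0.0471, 0.0474, 0.0475, 0.0477, 0.0469, 0.047, 0.0264, 0.0478, 0.0473, 0.0473, 0.0473, 0.0475, 0.0471, 0.0477, 0.0474, 0.0474, 0.0474, 0.0476, 0.0477, 0.0477, 0.0474, 0.0478]
-0.0476 [-0.2902 -0.0253] [-0.0042, -0.0191, -0.0198, -0.02, -0.0199, -0.0197, -0.02, -0.0196, -0.0207, -0.021, -0.0238, -0.0283, -0.0336, -0.0395, -0.0479, -0.0482, -0.0482, -0.0479, -0.048, -0.0481, -0.0479, -0.0479, -0.048, -0.0481, -0.0477, -0.0479, -0.048, -0.0476, -0.0478]
0.1139 [-0.0009  0.1139] [0.1143, 0.1144, 0.1136, 0.1137, 0.1137, 0.1137, 0.1138, 0.1138, 0.1138, 0.1139, 0.1139, 0.114, 0.1141, 0.1141, 0.1142, 0.1135]
t 15.1 pos [0.4733 0.0733 0.1603] F [ 0.6 -0.5 -3.7] open 0.0567
(np.float64(0.4819), np.float64(0.1534), 0.16, -0.177) xyz [-0.031 -0.402  0.001] w [ 0.    -0.    -0.015]
```

The wrist view shows the cradle at (115–240, 75–270) with the jaw heads at (127,115) and (172,115). The base edges fit the estimated pose to within 1 mm and 0.004 rad. I'll move over and lower to just above the jaws.

play_rows:
  series:
    - {"x": -0.01, "y": -0.12, "z": 0, "wx": 0, "wy": 0, "wz": -0.017, "claw": 0.4}
    - {"x": -0.02, "y": -0.27, "z": 0, "wx": 0, "wy": 0, "wz": -0.017, "claw": 0.4}
    - {"x": -0.026, "y": -0.38, "z": 0, "wx": 0, "wy": 0, "wz": -0.017, "claw": 0.4}
    - {"x": -0.026, "y": -0.402, "z": 0.05, "wx": 0, "wy": 0, "wz": -0.017, "claw": 0.4}
    - {"x": -0.026, "y": -0.402, "z": 0.15, "wx": 0, "wy": 0, "wz": -0.017, "claw": 0.4}
    - {"x": -0.026, "y": -0.402, "z": 0.25, "wx": 0, "wy": 0, "wz": -0.017, "claw": 0.4}
    - {"x": -0.026, "y": -0.402, "z": 0.32, "wx": 0, "wy": 0, "wz": -0.017, "claw": 0.4}
    - {"x": -0.026, "y": -0.402, "z": 0.34, "wx": 0, "wy": 0, "wz": -0.017, "claw": 0.4}
    - {"x": -0.026, "y": -0.402, "z": 0.34, "wx": 0, "wy": 0, "wz": -0.017, "claw": 0.4}

```text
time: 16.0
eef_pos: [0.4826, 0.1528, 0.0916]
eef_rot: [3.129, -0.277, -0.003]
wrist_force: [-0.1, 0.7, -4.7]
opening: 0.0571
grasp_force: 60.0
```

```bash
python3 - <<'E'
from h import *
go((*at(at((.473,.155),-.177,.0009,0),-.175,.009,0),.0635,-.175))
f=arm.grab_frame("scene"); c,ya,zz=None,None,None
W=cloud(f); ya=-.175; c=at((.473,.155),-.177,.0009,0); a=np.array([np.cos(ya),np.sin(ya)]); n=np.array([-a[1],a[0]])
s=(W[...,:2]-c)@a; t=(W[...,:2]-c)@n; z=W[...,2]
m=(s>.112)&(s<.16)&(abs(t)<.03)&(z>.05); print("spout",m.sum(),"s",np.percentile(s[m],[2,98]).round(4)); q=m&(z>np.nanmax(z[m])-.015); print(t[q].mean().round(4),z[m].max().round(4),s[q].mean().round(4))
m=(s>.068)&(s<.10)&(abs(t)<.02)&(z>.078)&(z<.12); print("neck top z",np.percentile(z[m],98).round(4),"body top",np.percentile(z[(s>.03)&(s<.05)&(abs(t)<.03)&(z<.13)],98).round(4), "rear s",np.percentile(s[(abs(t)<.015)&(z>.06)&(z<.12)&(s>-.1)&(s<0)],1).round(4))
save(f,"s6.png",(220,190,380,310),5)
E
```

```text
t 16.0 pos [0.4826 0.1528 0.0916] F [-0.1  0.7 -4.7] open 0.0571
(np.float64(0.4828), np.float64(0.1532), 0.0635, -0.175) xyz [ 0.001 -0.002  0.141] w [ 0.002  0.003 -0.003]
spout 62 s [0.1133 0.1342]
0.0007 0.1115 0.1309
neck top z 0.0985 body top 0.1136 rear s -0.0662
```

View pics/s6.png

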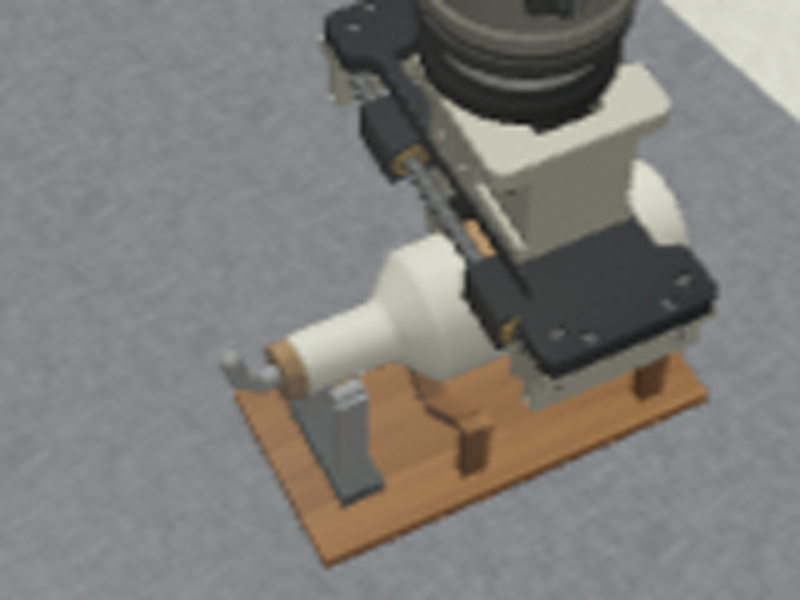

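The crop shows the neck directly above the jaws (345,390), with the spout up at (235,370) and the body over the saddles. Now I'll press it down.

play_rows:
  series:
    - {"x": 0, "y": -0.002, "z": 0.025, "wx": 0, "wy": 0, "wz": 0, "claw": 0.4}
    - {"x": 0, "y": -0.002, "z": 0.05, "wx": 0, "wy": 0, "wz": 0, "claw": 0.4}
    - {"x": 0, "y": -0.002, "z": 0.07, "wx": 0, "wy": 0, "wz": 0, "claw": 0.4}
    - {"x": 0, "y": -0.002, "z": 0.09, "wx": 0, "wy": 0, "wz": 0, "claw": 0.4}
    - {"x": 0, "y": -0.002, "z": 0.11, "wx": 0, "wy": 0, "wz": 0, "claw": 0.4}
    - {"x": 0, "y": -0.002, "z": 0.125, "wx": 0, "wy": 0, "wz": 0, "claw": 0.4}

```text
time: 16.65
eef_pos: [0.4846, 0.1531, 0.0732]
eef_rot: [3.129, -0.274, 0.01]
wrist_force: [-8.2, -5.9, 20.3]
opening: 0.0567
grasp_force: 60.1
```

play_rows:
  series:
    - {"x": 0, "y": 0, "z": 0.01, "wx": 0, "wy": 0, "wz": 0, "claw": 0.4}
    - {"x": 0, "y": 0, "z": 0.02, "wx": 0, "wy": 0, "wz": 0, "claw": 0.4}
    - {"x": 0, "y": 0, "z": 0.03, "wx": 0, "wy": 0, "wz": 0, "claw": 0.4}
    - {"x": 0, "y": 0, "z": 0.03, "wx": 0, "wy": 0, "wz": 0, "claw": 0.4}

```text
time: 17.05
eef_pos: [0.4878, 0.1528, 0.0634]
eef_rot: [-3.129, 0.275, -0.017]
wrist_force: [9.4, -7.9, 7.4]
opening: 0.0571
grasp_force: 60.0
```

```bash
cat >> h.py <<'E'
def seat():
    f=arm.grab_frame("scene")
    W=cloud(f); ya=-.175; c=at((.473,.155),-.177,.0009,0); a=np.array([np.cos(ya),np.sin(ya)]); n=np.array([-a[1],a[0]])
    s=(W[...,:2]-c)@a; t=(W[...,:2]-c)@n; z=W[...,2]
    m=(s>.112)&(s<.16)&(abs(t)<.03)&(z>.04); q=m&(z>np.nanmax(z[m])-.015); print("spout t",t[q].mean().round(4),"zmax",z[m].max().round(4),"s",np.percentile(s[m],98).round(4))
    for lo,hi in((-.06,-.03),(.03,.048),(.068,.077),(.093,.104)):
        q=(s>lo)&(s<hi)&(abs(t)<.029)&(z<.12); print("top z",lo,np.percentile(z[q],98).round(4))
    return f
E
python3 - <<'E'
from h import *
go(); seat()
E
```

```text
t 17.05 pos [0.4878 0.1528 0.0634] F [ 9.4 -7.9  7.4] open 0.0571
spout t 0.0026 zmax 0.0877 s 0.1381
top z -0.06 0.0861
top z 0.03 0.1194
top z 0.068 0.0738
top z 0.093 0.074
```

play_rows:
  series:
    - {"x": 0, "y": 0, "z": 0.008, "wx": 0, "wy": 0, "wz": 0, "claw": 0.4}
    - {"x": -0.01, "y": 0, "z": 0.012, "wx": 0, "wy": 0, "wz": 0, "claw": 0.4}
    - {"x": -0.02, "y": 0, "z": 0.012, "wx": 0, "wy": 0, "wz": 0, "claw": 0.4}

```text
time: 17.4
eef_pos: [0.4864, 0.1527, 0.062]
eef_rot: [-3.129, 0.276, -0.026]
wrist_force: [15.7, -14.8, 9.2]
opening: 0.0568
grasp_force: 60.0
```

```bash
python3 - <<'E'
from h import *
go(); f=seat(); save(f,"s7.png",(220,190,380,310),5)
E
```

```text
t 17.4 pos [0.4864 0.1527 0.062 ] F [ 15.7 -14.8   9.2] open 0.0568
spout t 0.0014 zmax 0.0842 s 0.1375
top z -0.06 0.0869
top z 0.03 0.1198
top z 0.068 0.0703
top z 0.093 0.0716
```

View pics/s7.png

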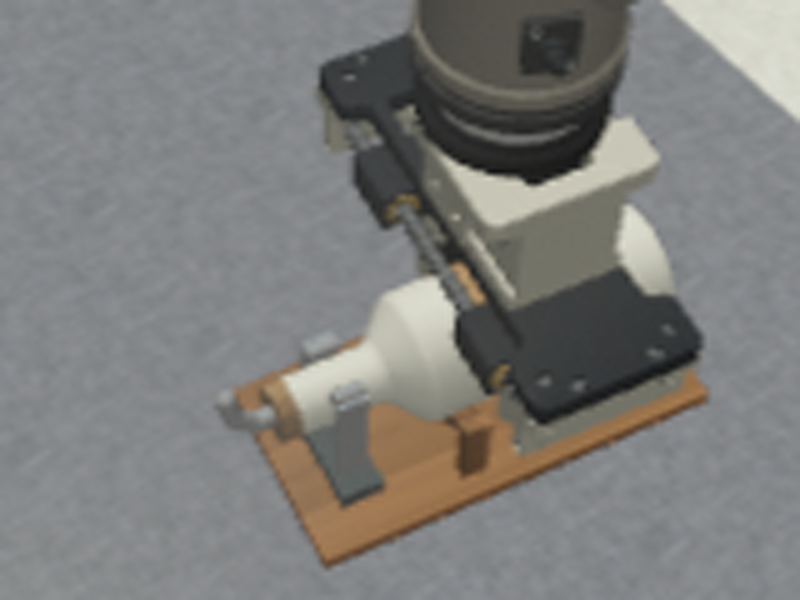

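play_rows:
  series:
    - {"x": 0, "y": 0.01, "z": -0.005, "wx": 0, "wy": 0, "wz": 0, "claw": 0.4}
    - {"x": 0, "y": 0.02, "z": -0.01, "wx": 0, "wy": 0, "wz": 0, "claw": 0.4}
    - {"x": 0, "y": 0.02, "z": -0.01, "wx": 0, "wy": 0, "wz": 0, "claw": 0.4}

```text
time: 17.75
eef_pos: [0.4832, 0.152, 0.0625]
eef_rot: [-3.124, 0.279, -0.017]
wrist_force: [10.6, 7.5, 0.5]
opening: 0.057
grasp_force: 60.0
```

```bash
python3 - <<'E'
from h import *
go(); print(arm.get_state()["torque"]); f=seat()
E
```

```text
t 17.75 pos [0.4832 0.152  0.0625] F [10.6  7.5  0.5] open 0.057
[ 1.39785009 -1.14609794 -0.21875238]
spout t -0.0003 zmax 0.0848 s 0.1347
top z -0.06 0.0867
top z 0.03 0.1197
top z 0.068 0.071
top z 0.093 0.0718
```

play_rows:
  series:
    - {"x": 0.01, "y": -0.007, "z": 0, "wx": 0, "wy": 0, "wz": 0, "claw": 0.4}
    - {"x": 0.015, "y": -0.007, "z": 0, "wx": 0, "wy": 0, "wz": 0, "claw": 0.4}
  force: 30

```text
time: 18.0
eef_pos: [0.483, 0.1523, 0.0618]
eef_rot: [-3.127, 0.277, -0.005]
wrist_force: [-1.1, 6.8, 9.4]
opening: 0.0576
grasp_force: 30.0
```

play_rows:
  series:
    - {"x": 0, "y": 0, "z": 0, "wx": 0, "wy": 0, "wz": 0, "claw": 0.7}
    - {"x": 0, "y": 0, "z": 0, "wx": 0, "wy": 0, "wz": 0, "claw": 0.9}
    - {"x": 0, "y": 0, "z": 0, "wx": 0, "wy": 0, "wz": 0, "claw": 1}
    - {"x": 0, "y": 0, "z": 0, "wx": 0, "wy": 0, "wz": 0, "claw": 1}

```text
time: 18.4
eef_pos: [0.4813, 0.1511, 0.0606]
eef_rot: [3.129, -0.276, -0.001]
wrist_force: [0.3, -0.2, 0.1]
opening: 0.0839
grasp_force: 0.0
```

```bash
python3 - <<'E'
from h import *
go((.4828,.1532,.16,-.175)); f=seat()
E
```

```text
t 18.4 pos [0.4813 0.1511 0.0606] F [ 0.3 -0.2  0.1] open 0.0839
(0.4828, 0.1532, 0.16, -0.175) xyz [ 0.005 -0.012 -0.497] w [ 0.001  0.001 -0.003]
spout t -0.0001 zmax 0.0839 s 0.1341
top z -0.06 0.0865
top z 0.03 0.1194
top z 0.068 0.07
top z 0.093 0.0698
```

play_rows:
  series:
    - {"x": 0, "y": -0.01, "z": -0.05, "wx": 0, "wy": 0, "wz": 0, "claw": 1}
    - {"x": 0, "y": -0.01, "z": -0.2, "wx": 0, "wy": 0, "wz": 0, "claw": 1}
    - {"x": 0, "y": -0.01, "z": -0.4, "wx": 0, "wy": 0, "wz": 0, "claw": 1}
    - {"x": 0, "y": -0.01, "z": -0.6, "wx": 0, "wy": 0, "wz": 0, "claw": 1}
    - {"x": -0.2, "y": -0.01, "z": -0.75, "wx": 0, "wy": 0, "wz": 0, "claw": 1}
    - {"x": -0.4, "y": -0.01, "z": -0.8, "wx": 0, "wy": 0, "wz": 0, "claw": 1}
    - {"x": -0.5, "y": -0.01, "z": -0.8, "wx": 0, "wy": 0, "wz": 0, "claw": 1}
    - {"x": -0.5, "y": -0.01, "z": -0.8, "wx": 0, "wy": 0, "wz": 0, "claw": 1}

```text
time: 19.25
eef_pos: [0.3813, 0.1712, 0.2221]
eef_rot: [-3.129, 0.274, -0.001]
wrist_force: [0.5, -0.1, -0.1]
opening: 0.0918
grasp_force: 0.0
```

```bash
python3 - <<'E'
from h import *
from scipy.optimize import least_squares
go(); seat(); ya=-.175; c=at((.473,.155),-.177,.0009,0); a=np.array([np.cos(ya),np.sin(ya)]); n=np.array([-a[1],a[0]])
for k in("scene","wrist"):
    f=arm.grab_frame(k); W=cloud(f); s=(W[...,:2]-c)@a; t=(W[...,:2]-c)@n; z=W[...,2]; rgb=f["pixels"].astype(float)
    m=(s>-.06)&(s<.045)&(abs(t)<.035)&(z>.06)&(z<.1); P=np.c_[s[m],t[m],z[m]]
    g=least_squares(lambda p:np.hypot(P[:,1]-p[0]-p[1]*P[:,0],P[:,2]-p[2]-p[3]*P[:,0])-.029,[0,0,.056,0],loss="soft_l1",f_scale=.001).x
    m=(s>.068)&(s<.077)&(abs(t)<.02)&(z>.05)&(z<.1); P=np.c_[s[m],t[m],z[m]]
    h=least_squares(lambda p:np.hypot(P[:,1]-p[0],P[:,2]-p[1])-.013,[0,.056],loss="soft_l1",f_scale=.001).x
    th=np.degrees(np.arctan2(t-g[0],z-g[2])); lab=(s>-.03)&(s<.03)&(abs(t)<.034)&(z>.058)&(z<.1)&(rgb[...,0]-rgb[...,2]>35)
    print(k,"body t,slope,z,pitch",g.round(4),"neck t,z",h.round(4),"label",np.percentile(th[lab],[2,98]).round(0))
    m=(s>.116)&(s<.15)&(abs(t)<.03)&(z>.073)&(z<.1); print("tip t",np.percentile(t[m],[5,50,95]).round(4),z[m].max().round(4),s[m].max().round(4))
    if k=="wrist": save(f,"w8.png")
E
```

```text
t 19.25 pos [0.3813 0.1712 0.2221] F [ 0.5 -0.1 -0.1] open 0.0918
spout t 0.0004 zmax 0.0822 s 0.134
top z -0.06 0.0865
top z 0.03 0.0861
top z 0.068 0.0701
top z 0.093 0.0706
scene body t,slope,z,pitch [-0.0008  0.0019  0.0563 -0.0024] neck t,z [-0.0003  0.0565] label [-44.  38.]
tip t [-0.0051 -0.0004  0.002 ] 0.082 0.1348
wrist body t,slope,z,pitch [-0.0003  0.0012  0.0567 -0.0025] neck t,z [0.    0.056] label [-49.  38.]Traceback (most recent call last):
  File "<stdin>", line 12, in <module>
    return _quantile_unchecked(
        a, q, axis, out, overwrite_input, method, keepdims, weights)
    return _ureduce(a,
                    func=_quantile_ureduce_func,
    ...<5 lines>...
                    overwrite_input=overwrite_input,
                    method=method)
    r = func(a, **kwargs)
    result = _quantile(arr,
                       quantiles=q,
    ...<2 lines>...
                       out=out,
                       weights=wgt)
    slices_having_nans = np.isnan(arr[-1, ...])
                                  ~~~^^^^^^^^^
IndexError: index -1 is out of bounds for axis 0 with size 0
```

```bash
python3 -c "
from plant import arm
print(arm.finish_job())"
```

```text
the job is handed in; nothing more can be done
None
```

The job is handed in: I rolled the bottle along the counter until the spout was up, then pressed it into the farthest cradle. It sits level with the neck down between the clip jaws at the home height of 56 mm and the spout about 4° from straight up. The gripper is clear, the other tableware was not touched, and it took about 19 s.

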